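Clear the sample bench after a particle-size run

TASK

Clear the bench after the run: stand the two squat sample jars in the two empty bays of the three-bay jar tray, the two narrow bottles in the long spill tray with the one already there, and the open steel beaker in the round wash-up basin. Everything must end upright on the floor of its tray or basin, set down and not dropped. Leave the jar and the bottle that are already in their trays where they stand.

Things in the scene. Friction and masses are not known exactly. Their poses are not given: they have to be found in the camera images.
- jar_1: Closed screw-lid sample jar, squat: white body 48 mm across and 44 mm high, red ribbed lid 52 mm across on top of it, 58 mm high in all; about 0.12 kg. Origin: centre of its underside; z up its axis. Starts standing loose in the group in the middle of the bench; same as jar_2, either may go in either empty bay.
- jar_2: Closed screw-lid sample jar, squat: white body 48 mm across and 44 mm high, red ribbed lid 52 mm across on top of it, 58 mm high in all; about 0.12 kg. Origin: centre of its underside; z up its axis. Starts standing loose in the group in the middle of the bench; same as jar_1.
- bottle_1: Closed narrow bottle: white round body 38 mm across, straight up to 70 mm, then a shoulder and a white cap 24 mm across; 104 mm high in all; about 0.09 kg. Origin: centre of its underside; z up its axis. Starts standing loose in the group in the middle of the bench; same as bottle_2.
- bottle_2: Closed narrow bottle: white round body 38 mm across, straight up to 70 mm, then a shoulder and a white cap 24 mm across; 104 mm high in all; about 0.09 kg. Origin: centre of its underside; z up its axis. Starts standing loose in the group in the middle of the bench; same as bottle_1.
- beaker: Open steel beaker, empty: straight wall 49 mm across outside, 51 mm at the rim, 66 mm high, wall 2.5 mm; about 0.09 kg. Origin: centre of its underside; z up its axis. Starts in the same group, whose five things stand at least 70 mm apart, centre to centre, and over 90 mm apart where side by side along world y.
- jar_tray: Low aluminium tray fixed to the bench, 76 mm (x) by 222 mm (y), 22 mm high; floor, walls and two dividers 3 mm thick: three square bays in a row along its y, each 70 mm wide, centred at y = -73, 0 and +73 mm. The bay at +73 holds filed_jar, the other two are empty. Origin: centre of its underside; turned up to 0.25 rad from the world axes.
- spill_tray: Long grey plastic spill tray without dividers, fixed to the bench, 96 mm (its x) by 216 mm (its y) over the walls, 28 mm high, walls 4 mm, floor 4 mm thick; a thin lip stands out 5 mm round the rim. stood_bottle stands near its +y end, the rest is empty. Origin: centre of its underside; turned up to 0.25 rad from the world axes.
- basin: Round steel wash-up basin, empty, fixed to the bench: 132 mm across at the foot, 156 mm at the rim, 50 mm high, wall 3 mm, flat floor 4 mm thick. Origin: centre of its underside. It and the trays lie left, right and beyond the group, in any order. A 160 mm high wash bottle and a 78 mm high mortar stand at the far corners, about 0.75 m from the base.
- filed_jar: Closed screw-lid sample jar, squat: white body 48 mm across and 44 mm high, red ribbed lid 52 mm across on top of it, 58 mm high in all; about 0.12 kg. Origin: centre of its underside; z up its axis. Already stands in the jar tray's bay at y = +73 mm; to be left alone.
- stood_bottle: Closed narrow bottle: white round body 38 mm across, straight up to 70 mm, then a shoulder and a white cap 24 mm across; 104 mm high in all; about 0.09 kg. Origin: centre of its underside; z up its axis. Already stands in the spill tray, 66 to 78 mm from its centre towards +y; to be left alone.

How it is judged:
At the end, for the whole second after the job is handed in: one jar in each empty bay (within 12 mm of its centre), filed_jar in its bay; all three bottles inside the spill tray; the beaker in the basin, within 45 mm of its centre; all upright within 0.12 rad, on the floor within 5 mm, released, at rest (((x of jar_1 in the frame of jar_tray between -0.012 and 0.012 m and y of jar_1 in the frame of jar_tray between -0.085 and -0.061 m and z of jar_1 in the frame of jar_tray between -0.002 and 0.008 m and angle between jar_1's own z axis and vertical below 0.12 rad) or (x of jar_2 in the frame of jar_tray between -0.012 and 0.012 m and y of jar_2 in the frame of jar_tray between -0.085 and -0.061 m and z of jar_2 in the frame of jar_tray between -0.002 and 0.008 m and angle between jar_2's own z axis and vertical below 0.12 rad)) and ((x of jar_1 in the frame of jar_tray between -0.012 and 0.012 m and y of jar_1 in the frame of jar_tray between -0.012 and 0.012 m and z of jar_1 in the frame of jar_tray between -0.002 and 0.008 m and angle between jar_1's own z axis and vertical below 0.12 rad) or (x of jar_2 in the frame of jar_tray between -0.012 and 0.012 m and y of jar_2 in the frame of jar_tray between -0.012 and 0.012 m and z of jar_2 in the frame of jar_tray between -0.002 and 0.008 m and angle between jar_2's own z axis and vertical below 0.12 rad)) and x of filed_jar in the frame of jar_tray between -0.012 and 0.012 m and y of filed_jar in the frame of jar_tray between 0.061 and 0.085 m and z of filed_jar in the frame of jar_tray between -0.002 and 0.008 m and angle between each of filed_jar, bottle_1, bottle_2, stood_bottle, beaker's own z axis and vertical below 0.12 rad and x of bottle_1 in the frame of spill_tray between -0.03 and 0.03 m and y of bottle_1 in the frame of spill_tray between -0.09 and 0.09 m and z of bottle_1 in the frame of spill_tray between -0.002 and 0.009 m and x of bottle_2 in the frame of spill_tray between -0.03 and 0.03 m and y of bottle_2 in the frame of spill_tray between -0.09 and 0.09 m and z of bottle_2 in the frame of spill_tray between -0.002 and 0.009 m and x of stood_bottle in the frame of spill_tray between -0.03 and 0.03 m and y of stood_bottle in the frame of spill_tray between -0.09 and 0.09 m and z of stood_bottle in the frame of spill_tray between -0.002 and 0.009 m and horizontal distance between beaker and basin below 0.045 m and z of beaker in the frame of basin below 0.01 m and linear speed of each of jar_1, jar_2, bottle_1, bottle_2, beaker, filed_jar, stood_bottle below 0.02 m/s and angular speed of each of jar_1, jar_2, bottle_1, bottle_2, beaker, filed_jar, stood_bottle below 0.2 rad/s); the robot touches nothing.
It fails at once if the jar or the bottle that already stood in its tray was disturbed (moved more than 20 mm or tipped) (distance of any of filed_jar, stood_bottle from where it was at the start of the episode above 0.02 m or angle between any of filed_jar, stood_bottle's own z axis and vertical above 0.35 rad).
It fails at once if a thing was dropped: falling free of the fingers faster than 0.7 m/s (a drop of over 25 mm) ((linear speed of jar_1 above 0.7 m/s and contact force between the fingers and jar_1 below 0.1 N) or (linear speed of jar_2 above 0.7 m/s and contact force between the fingers and jar_2 below 0.1 N) or (linear speed of bottle_1 above 0.7 m/s and contact force between the fingers and bottle_1 below 0.1 N) or (linear speed of bottle_2 above 0.7 m/s and contact force between the fingers and bottle_2 below 0.1 N) or (linear speed of beaker above 0.7 m/s and contact force between the fingers and beaker below 0.1 N)).
It also fails if it takes over 115 s, if anything falls off the work surface, if the arm or the gripper's body presses on something with over 40 N, if the wrist force passes 120 N, or if a joint passes its speed limit or range.

ROBOT

A 6-joint arm with a two-finger parallel gripper is mounted at the origin on the work surface. World frame = base frame: x ahead of the robot, y to its left, z up, the work surface at z = 0. Lengths are in m, angles in rad, forces in N, time in s.
With the tool pointing down it reaches from about 0.3 to 0.875 m from the base axis. Payload 6.4 kg.
Tool frame: the origin (TCP) lies at the very end of the fingers, on their centre line; the grasp point (between the pads) lies 19 mm behind it; z points along the fingers, y is the line along which they close (so a half turn about z gives the same grasp; the last joint's range is limited). The gripper opens to 85 mm and grips with 20 to 120 N. Pads are 22 mm wide; open, the fingers measure 114 mm over their backs; the gripper's body (76 mm by 85 mm) begins 54 mm behind the grasp point. The pads swing forward as they close: fully open they stand 13 mm farther back than shut.
Start: joints at [-1.488, 0.181, 1.607, -0, 1.354, -0.206], TCP at [0.164, -0.551, 0.231] pointing down, gripper open.
Joint ranges: [-2.99, 2.99], [-0.89, 2.07], [0.3, 2.58], [-1.14, 4.28], [0, 2.63], [-3.12, 3.12]. Speed limits (rad/s): [2.57, 2.57, 3.01, 3.14, 3.14, 3.14].

INTERFACE

Orientations are given as a unit quaternion [w, x, y, z].
In Python, from bench import ctrl gives the robot as it stands.
- The arm moves only by the tool jog_arm, never from a script. Its argument "series" is a list that holds one entry, the list of rows, each a list of 7 numbers: the shift along the tool's x, y, z in mm, then the turn, a rotation vector about the tool's x, y, z in rad, then the finger opening in mm, from 0 to 85.4. In form: [[[tx, ty, tz, rx, ry, rz, gripper], ...]]. A call has exactly 10 rows; each row shifts and turns the commanded pose from where the row before left it, along the tool's axes as they then stand; what a row does not reach is not made up. A row lasts 1/10 s, in which the tool goes at most 50 mm and 8.59 degrees, less where a joint would pass 70% of its speed; a pose out of reach is approached as far as the arm can. A call with a gripper value outside its range is refused whole. The fingers move at their own pace and stop on an object; the grip force is fixed at half the most. Time passes only in rows, so rows that do not move let the fingers close, or fill a call up. It gives the time, the measured TCP pose, the force, the opening and the grip force at its end, in the units of the state.
- ctrl.get_obs(): the state, without advancing time (a new reading comes with each control period).
- ctrl.camera(name): name is "scene" or "top" or "wrist"; returns a dict with "frame" (400x640x3 uint8, blue, green, red), "z_map" (400x640 float32, m along the optical axis (not along the pixel's ray), 0 where there is no reading), "fx", "fy", "cx", "cy" (pixels), "k1" (the pictures are not rectified: a ray, as slopes to the right and down, at radius r is drawn at 1 + k1 r^2 times it, then the intrinsics apply), "xyz" and "rotation" of the camera in the world. Camera axes: x right, y down, z forward; pixel columns grow to the right and rows downward; lengths in m; the calibration is good to about 2 mm. A picture is of the moment at which its call begins.
- ctrl.hand_in(): hands the job in; it is judged then, once.
The state is a dict: "time_s": time; "q": joint angles; "dq": joint speeds; "joint_efforts": joint torques, N m; "eef_pos": TCP position; "eef_rot": TCP orientation; "wrist_force": force on the tool from outside, world axes, zero at the start; "torque": the same for the moment, N m; "opening": opening from 0.0 (shut) to 1.0 (fully open); "grasp_force": force on a finger pad.
Only numpy, scipy, OpenCV 4.12 (cv2) and the standard library are available. Lean on these libraries where they do the work, as an engineer would, in place of code of your own. Each camera call takes 0.05 s, during which the arm holds its last target. There are 200 camera calls.

## Working session

There is one attempt and no reset: what is moved stays moved. The work goes in short steps, Python scripts to look and compute and a tool call to move; the robot and the scene stay as the last step left them, time stands still between calls to the robot, and variables do not carry over. Pictures are saved under pics/ and viewed, at most 14 in all, crops included, and the job is handed in when it is done.

Besides the shell and the picture viewer there is one more tool, called after "Request:" by a JSON object that holds its "fn" and its "kwargs", one argument or row to a line. jog_arm: Moves the arm, as the interface text tells. Its arguments: {"type":"object","properties":{"series":{"type":"array"}},"required":["series"]}

```bash
mkdir -p pics; ls; cat > h.py <<'E'
import numpy as np, cv2
from bench import ctrl
def grab(n,save=None):
    c=ctrl.camera(n)
    if save: cv2.imwrite('pics/'+save,c['frame'])
    return c
def cloud(c):
    """world xyz for each pixel (NaN where no depth)"""
    K=np.array([[c['fx'],0,c['cx']],[0,c['fy'],c['cy']],[0,0,1.]])
    h,w=c['z_map'].shape
    u,v=np.meshgrid(np.arange(w),np.arange(h))
    p=np.stack([u,v],-1).reshape(-1,1,2).astype(float)
    s=cv2.undistortPoints(p,K,np.array([c['k1'],0,0,0.])).reshape(h,w,2)
    z=np.where(c['z_map']>0,c['z_map'],np.nan)
    P=np.dstack([s[...,0]*z,s[...,1]*z,z])
    return P@np.array(c['rotation']).reshape(3,3).T+np.array(c['xyz'])
E
python3 - <<'E'
from h import *
for n in('top','scene'):
    c=grab(n,n+'0.png'); print(n,c['xyz'],c['rotation'],c['fx'],c['k1'])
    np.save(n+'.npy',cloud(c))
o=ctrl.get_obs(); print(o)
E
```

```text
pics
top [0.43140223 0.03940937 0.86227088] [-0.03538581  0.71648091 -0.69423741  0.05862912] 367.74576956723416 -0.07273206476687245Traceback (most recent call last):
  File "<stdin>", line 4, in <module>
  File "h.py", line 16, in cloud
    return P@np.array(c['rotation']).reshape(3,3).T+np.array(c['xyz'])
             ~~~~~~~~~~~~~~~~~~~~~~~~~~~~~~~^^^^^
ValueError: cannot reshape array of size 4 into shape (3,3)
```

```bash
python3 - <<'E'
s=open('h.py').read()
s=s.replace("np.array(c['rotation']).reshape(3,3).T","R.from_quat(np.roll(c['rotation'],-1)).as_matrix().T").replace("import numpy","from scipy.spatial.transform import Rotation as R\nimport numpy",1)
open('h.py','w').write(s)
E
python3 - <<'E'
from h import *
for n in('top','scene'):
    c=grab(n,n+'0.png'); P=cloud(c)
    np.save(n+'.npy',P); print(n,c['xyz'],np.nanpercentile(P[...,2],[1,25,50,99]))
o=ctrl.get_obs(); print(o)
E
```

```text
top [0.43140223 0.03940937 0.86227088] [-7.54576929e-01 -1.08376844e-03  3.65476093e-04  4.31603857e-01]
scene [1.23348994 0.38934621 1.03202603] [-0.75539356 -0.00149368  0.00082694  0.35096803]
{'time_s': 0.15, 'q': array([-1.48831769e+00,  1.81377643e-01,  1.60776250e+00, -2.84175538e-05,
        1.35378314e+00, -2.06300975e-01]), 'dq': array([-0.00019883, -0.00027527, -0.0048654 ,  0.00088998,  0.00068102,
        0.00127324]), 'joint_efforts': array([ 9.54979369e-04, -4.45258141e+01, -3.51693141e+01, -2.07506359e-04,
        5.82003908e-03, -2.22000295e-05]), 'eef_pos': array([ 0.16372285, -0.55076834,  0.23059467]), 'eef_rot': array([-6.64895699e-04,  9.89593229e-01,  1.43891617e-01,  2.73170441e-05]), 'wrist_force': array([0.38930145, 0.62021467, 0.03992989]), 'torque': array([0.00771243, 0.02983516, 0.00695679]), 'grasp_force': 0.0, 'opening': 0.9956024082778167}
```

View pics/top0.png

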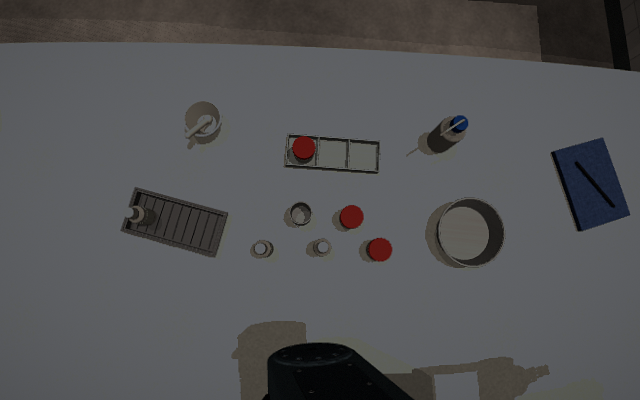

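The top view shows the spill tray at (175,222) with its bottle at the left end. The jar tray is at (333,154) with its jar on the left, and the basin is at (470,233). The group is the beaker (301,214), jars (351,216) and (379,250), and bottles (263,249) and (322,247).

```bash
cat > meas.py <<'E'
from h import *
def circ(Q):
    A=np.c_[2*Q[:,:2],np.ones(len(Q))]; s=np.linalg.lstsq(A,(Q[:,:2]**2).sum(1),rcond=None)[0]
    return s[:2],np.sqrt(s[2]+s[:2]@s[:2])
def things(P,pts,half=30):
    for nm,u,v,zlo,zhi in pts:
        Q=P[v-half:v+half,u-half:u+half].reshape(-1,3)
        c0=P[v,u,:2]
        Q=Q[(Q[:,2]>zlo)&(Q[:,2]<zhi)&(np.linalg.norm(Q[:,:2]-c0,axis=1)<.04)]
        (x,y),r=cv2.minEnclosingCircle(Q[:,:2].astype(np.float32))
        print(nm,'n',len(Q),'c',np.round([x,y],4),'r',round(r,4),'mean',np.round(Q.mean(0),4))
PTS=[('jarA',351,216,.05,.07),('jarB',379,250,.05,.07),('botA',261,249,.095,.115),('botB',323,247,.095,.115),('beak',301,214,.06,.075),('filed',304,148,.05,.07),('stood',134,213,.095,.115)]
def rect(P,u0,u1,v0,v1,lo,hi,ex=None):
    Q=P[v0:v1,u0:u1].reshape(-1,3); Q=Q[(Q[:,2]>lo)&(Q[:,2]<hi)]
    return Q
if __name__=='__main__':
    P=np.load('top.npy')
    print('table',np.round(P[200,250],4),P[290,420],P[180,480])
    things(P,PTS)
    for nm,a in dict(jt=(275,390,125,182,.012,.03),st=(110,240,178,265,.017,.036)).items():
        Q=rect(P,*a); (c,s,an)=cv2.minAreaRect(Q[:,:2].astype(np.float32)); print(nm,len(Q),np.round(c,4),np.round(s,4),an)
    Q=rect(P,425,515,185,280,.042,.06); (x,y),r=cv2.minEnclosingCircle(Q[:,:2].astype(np.float32)); print('basin',len(Q),x,y,r)
E
python3 meas.py
```

```text
table [ 0.55   0.172 -0.001] [ 0.35112567 -0.23308986  0.00124488] [ 0.61914451 -0.38688568 -0.00123389]
jarA n 446 c [ 0.5131 -0.0622] r 0.0266 mean [ 0.5128 -0.0617  0.0583]
jarB n 452 c [ 0.4424 -0.1271] r 0.0268 mean [ 0.4422 -0.1262  0.0583]
botA n 102 c [0.4364 0.1306] r 0.0114 mean [0.4366 0.1304 0.1038]
botB n 98 c [0.4437 0.0023] r 0.0114 mean [0.4437 0.0023 0.1039]
beak n 102 c [0.5176 0.0512] r 0.0254 mean [0.5198 0.0522 0.0656]
filed n 429 c [0.6659 0.0496] r 0.027 mean [0.6647 0.0493 0.0611]
stood n 120 c [0.5015 0.4069] r 0.0123 mean [0.5005 0.4052 0.1063]
jt 644 [ 0.6676 -0.0203] [0.2228 0.0783] 87.79779815673828
st 1198 [0.4916 0.3391] [0.2293 0.1054] 76.65885162353516
basin 706 0.48743054270744324 -0.3369261920452118 0.0803859755396843
```

View pics/scene0.png

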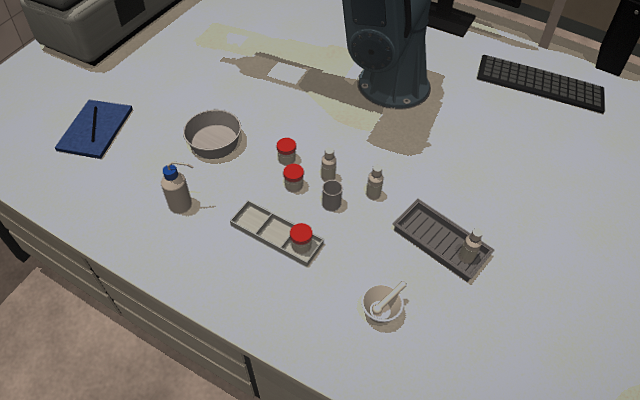

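Sizes and heights agree with the given ones. I'll cross-check the group and trays with the scene camera and refine the tray fits before moving.

```bash
cat > fit.py <<'E'
from meas import *
from scipy.optimize import least_squares
def fit(Q,p0,hx,hy,div):
    def f(p):
        c,s=np.cos(p[2]),np.sin(p[2]); d=Q[:,:2]-p[:2]; x=d@[c,s]; y=d@[-s,c]
        ds=np.minimum(abs(abs(x)-hx),abs(abs(y)-hy))
        for k in div: ds=np.minimum(ds,abs(y-k))
        return ds
    r=least_squares(f,p0,loss='soft_l1',f_scale=.002); return np.round(r.x,4),round(float(np.median(r.fun)),4)
for n in('top','scene'):
    P=np.load(n+'.npy').reshape(-1,3); P=P[np.isfinite(P[:,2])]
    def near(c,r,lo,hi): return P[(np.linalg.norm(P[:,:2]-c,axis=1)<r)&(P[:,2]>lo)&(P[:,2]<hi)]
    Q=near([.667,-.02],.13,.016,.028); print(n,'jt',fit(Q,[.667,-.02,-.04],.0365,.1095,[-.0365,.0365]))
    Q=near([.4916,.339],.14,.024,.034); print('st',fit(Q,[.491,.339,-.23],.0485,.1085,[]))
    Q=near([.487,-.337],.09,.044,.056); print('basin',circ(Q))
    for nm,c,h in[('jarA',[.513,-.062],.058),('jarB',[.442,-.127],.058),('botA',[.436,.13],.104),('botB',[.444,.002],.104),('beak',[.518,.051],.066),('filed',[.666,.0495],.061),('stood',[.501,.406],.108)]:
        Q=near(c,.035,h-.005,h+.006); (x,y),r=cv2.minEnclosingCircle(Q[:,:2].astype(np.float32)); print(nm,len(Q),round(x,4),round(y,4),round(r,4),round(np.median(Q[:,2]),4))
E
python3 fit.py
```

```text
top jt (array([ 0.6671, -0.0199, -0.0421]), 0.0009)
st (array([ 0.4916,  0.3384, -0.2326]), 0.0023)
basin (array([ 0.48755934, -0.33629768]), np.float64(0.07617779930155671))
jarA 439 0.5131 -0.0622 0.0266 0.0584
jarB 447 0.4425 -0.1273 0.0267 0.0583
botA 98 0.4366 0.1306 0.0113 0.1042
botB 97 0.4439 0.0022 0.0113 0.104
beak 97 0.5176 0.0512 0.0254 0.0659
filed 413 0.6659 0.0496 0.027 0.0614
stood 98 0.5009 0.4074 0.0118 0.108
scene jt (array([ 0.6669, -0.0169, -0.0371]), 0.0011)
st (array([ 0.4912,  0.3399, -0.229 ]), 0.0025)
basin (array([ 0.48738016, -0.33469957]), np.float64(0.07618335759931245))
jarA 266 0.5119 -0.0574 0.0285 0.0583
jarB 236 0.4423 -0.1224 0.0297 0.0582
botA 65 0.4391 0.1319 0.0128 0.1042
botB 59 0.4414 0.0047 0.014 0.1033
beak 89 0.5177 0.0529 0.027 0.0658
filed 357 0.6659 0.0526 0.027 0.0613
stood 88 0.5011 0.408 0.013 0.1087
```

Request:
{"fn": "jog_arm", "kwargs": {
  "series": [
    [[0, 0, 0, 0, 0, -0.1283, 85], [0, 0, 0, 0, 0, -0.1283, 85], [0, 0, 0, 0, 0, -0.1283, 85], [0, 0, 0, 0, 0, -0.1283, 85], [0, 0, 0, 0, 0, -0.1283, 85], [0, 0, 0, 0, 0, -0.1283, 85], [0, 0, 0, 0, 0, -0.1283, 85], [0, 0, 0, 0, 0, -0.1283, 85], [0, 0, 0, 0, 0, -0.1283, 85], [0, 0, 0, 0, 0, -0.1283, 85]]
  ]
}}

```text
time_s: 1.15
eef_pos: [0.1637, -0.551, 0.2309]
eef_rot: [-0.0, 0.705, 0.709, 0.0]
wrist_force: [-0.0, -0.8, -0.3]
opening: 0.997
grasp_force: 0.0
```

Request:
{"fn": "jog_arm", "kwargs": {
  "series": [
    [[38.7, 25.3, 6, 0, 0, 0, 85], [38.7, 25.3, 6, 0, 0, 0, 85], [38.7, 25.3, 6, 0, 0, 0, 85], [38.7, 25.3, 6, 0, 0, 0, 85], [38.7, 25.3, 6, 0, 0, 0, 85], [38.7, 25.3, 6, 0, 0, 0, 85], [38.7, 25.3, 6, 0, 0, 0, 85], [38.7, 25.3, 6, 0, 0, 0, 85], [38.7, 25.3, 6, 0, 0, 0, 85], [38.7, 25.3, 6, 0, 0, 0, 85]]
  ]
}}

```text
time_s: 2.15
eef_pos: [0.417, -0.1622, 0.1711]
eef_rot: [0.0, 0.707, 0.707, 0.0]
wrist_force: [0.5, -0.4, -0.5]
opening: 0.997
grasp_force: 0.0
```

Request:
{"fn": "jog_arm", "kwargs": {
  "series": [
    [[37, 25.3, 5, 0, 0, 0, 85], [0, 0, 26, 0, 0, 0, 85], [0, 0, 40, 0, 0, 0, 85], [0, 0, 40, 0, 0, 0, 85], [0, 0, 20, 0, 0, 0, 85], [0, 0, 10, 0, 0, 0, 85], [0, 0, 0, 0, 0, 0, 40], [0, 0, 0, 0, 0, 0, 40], [0, 0, 0, 0, 0, 0, 40], [0, 0, 0, 0, 0, 0, 40]]
  ]
}}

```text
time_s: 3.15
eef_pos: [0.4428, -0.1276, 0.032]
eef_rot: [0.001, 0.707, 0.707, 0.0]
wrist_force: [-2.3, 0.1, 6.6]
opening: 0.584
grasp_force: 62.2
```

Request:
{"fn": "jog_arm", "kwargs": {
  "series": [
    [[0, 0, -10, 0, 0, 0, 40], [0, 0, -30, 0, 0, 0, 40], [0, 0, -40, 0, 0, 0, 40], [0, 0, -30, 0, 0, 0, 40], [4, 24, 0, 0, 0, 0, 40], [8, 44, 0, 0, 0, 0, 40], [8, 48, 0, 0, 0, 0, 40], [8, 48, 0, 0, 0, 0, 40], [6, 40, 0, 0, 0, 0, 40], [0, 17, 0, 0, 0, 0, 40]]
  ]
}}

```text
time_s: 4.15
eef_pos: [0.6658, -0.0916, 0.1414]
eef_rot: [0.001, 0.706, 0.708, 0.001]
wrist_force: [-0.3, -0.1, -1.0]
opening: 0.583
grasp_force: 62.9
```

Request:
{"fn": "jog_arm", "kwargs": {
  "series": [
    [[0, -1, 20, 0, 0, 0, 40], [0, 0, 35, 0, 0, 0, 40], [0, 0, 25, 0, 0, 0, 40], [0, 0, 12, 0, 0, 0, 40], [0, 0, 7, 0, 0, 0, 40], [0, 0, 4, 0, 0, 0, 40], [0, 0, 2, 0, 0, 0, 40], [0, 0, 1, 0, 0, 0, 40], [0, 0, 0, 0, 0, 0, 40], [0, 0, 0, 0, 0, 0, 40]]
  ]
}}

```text
time_s: 5.15
eef_pos: [0.6621, -0.0929, 0.0351]
eef_rot: [0.001, 0.707, 0.707, 0.0]
wrist_force: [0.1, -0.2, -0.5]
opening: 0.578
grasp_force: 63.0
```

```bash
python3 - <<'E'
from h import *
c=grab('scene'); cv2.imwrite('pics/s1.png',cv2.resize(c['frame'][140:280,190:400],None,fx=3,fy=3))
print(ctrl.get_obs()['wrist_force'])
E
```

```text
[-0.06968111  0.51252614 -0.0486422 ]
```

View pics/s1.png

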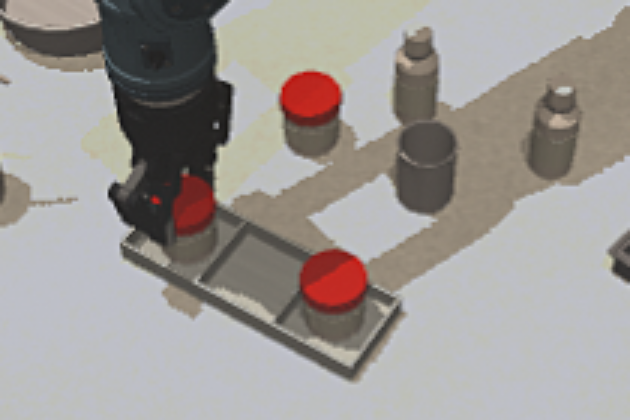

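The crop shows the jar held over the far bay of the tray, lid at (193,203), with the lid clear of the walls. I'll measure how high it is above the floor.

```bash
cat > red.py <<'E'
from h import *
def reds():
    c=grab('scene'); P=cloud(c); f=c['frame'].astype(int)
    m=((f[...,2]>90)&(f[...,1]<60)&(f[...,0]<60)).astype(np.uint8)
    n,l,s,ce=cv2.connectedComponentsWithStats(m)
    for i in range(1,n):
        if s[i,4]>40:
            Q=P[l==i]; Q=Q[np.isfinite(Q[:,2])]; t=Q[Q[:,2]>np.percentile(Q[:,2],90)-.004]
            A=np.c_[t[:,:2]-t[:,:2].mean(0),np.ones(len(t))]
            co=np.linalg.lstsq(A,t[:,2],rcond=None)[0]
            (x,y),r=cv2.minEnclosingCircle(t[:,:2].astype(np.float32))
            print(np.round(ce[i]),s[i,4],'c',round(x,4),round(y,4),round(r,4),'zmed',round(np.median(t[:,2]),4),'slope',np.round(co[:2],3))
reds()
E
python3 red.py
```

```text
[293. 172.] 264 c 0.5154 -0.061 0.027 zmed 0.0591 slope [0.01  0.003]
[254. 208.] 194 c 0.6639 -0.087 0.0278 zmed 0.0623 slope [0.071 0.02 ]
[301. 233.] 363 c 0.6653 0.0529 0.0267 zmed 0.062 slope [-0.001  0.004]
```

Request:
{"fn": "jog_arm", "kwargs": {
  "series": [
    [[0, 0, 1, 0, 0, 0, 40], [0, 0, 0, 0, 0, 0, 40], [0, 0, 0, 0, 0, 0, 56], [0, 0, 0, 0, 0, 0, 64], [0, 0, 0, 0, 0, 0, 68], [0, 0, -10, 0, 0, 0, 70], [0, 0, -30, 0, 0, 0, 85], [0, 0, -40, 0, 0, 0, 85], [0, 0, -40, 0, 0, 0, 85], [0, 0, 0, 0, 0, 0, 85]]
  ]
}}

```text
time_s: 6.25
eef_pos: [0.6659, -0.094, 0.1618]
eef_rot: [0.006, 0.707, 0.707, 0.003]
wrist_force: [0.2, -1.0, 2.0]
opening: 0.996
grasp_force: 0.0
```

```bash
python3 red.py
```

```text
[293. 172.] 260 c 0.515 -0.0585 0.0277 zmed 0.0584 slope [ 0.016 -0.005]
[250. 207.] 307 c 0.663 -0.0877 0.0263 zmed 0.0614 slope [-0.001  0.011]
[301. 233.] 354 c 0.6659 0.0518 0.0261 zmed 0.0618 slope [-0.003 -0.001]
```

Request:
{"fn": "jog_arm", "kwargs": {
  "series": [
    [[4, -32, 0, 0, 0, 0, 85], [10, -45, 0, 0, 0, 0, 85], [10, -45, 0, 0, 0, 0, 85], [8, -30, 10, 0, 0, 0, 85], [0, 0, 30, 0, 0, 0, 85], [0, 0, 40, 0, 0, 0, 85], [0, 0, 30, 0, 0, 0, 85], [0, 0, 14, 0, 0, 0, 85], [0, 0, 7, 0, 0, 0, 85], [0, 0, 0, 0, 0, 0, 85]]
  ]
}}

```text
time_s: 7.3
eef_pos: [0.5093, -0.0607, 0.0218]
eef_rot: [-0.001, 0.707, 0.707, -0.0]
wrist_force: [0.0, -0.7, 0.6]
opening: 1.0
grasp_force: 0.0
```

Request:
{"fn": "jog_arm", "kwargs": {
  "series": [
    [[0, 3, -9, 0, 0, 0, 85], [0, 0, 0, 0, 0, 0, 40], [0, 0, 0, 0, 0, 0, 40], [0, 0, 0, 0, 0, 0, 40], [0, 0, 0, 0, 0, 0, 40], [0, 0, -8, 0, 0, 0, 40], [0, 0, -22, 0, 0, 0, 40], [0, 0, -40, 0, 0, 0, 40], [0, 0, -40, 0, 0, 0, 40], [0, 0, 0, 0, 0, 0, 40]]
  ]
}}

```text
time_s: 8.3
eef_pos: [0.5163, -0.0621, 0.1475]
eef_rot: [0.005, 0.707, 0.708, 0.002]
wrist_force: [1.1, -0.2, -1.6]
opening: 0.581
grasp_force: 62.5
```

Request:
{"fn": "jog_arm", "kwargs": {
  "series": [
    [[6, 24, 0, 0, 0, 0, 40], [12, 44, 0, 0, 0, 0, 40], [12, 44, 0, 0, 0, 0, 40], [8, 30, 0, 0, 0, 0, 40], [4, 12, 10, 0, 0, 0, 40], [0, 0, 25, 0, 0, 0, 40], [0, 0, 25, 0, 0, 0, 40], [0, 0, 15, 0, 0, 0, 40], [0, 0, 8, 0, 0, 0, 40], [0, 0, 0, 0, 0, 0, 40]]
  ]
}}

```text
time_s: 9.3
eef_pos: [0.6656, -0.0186, 0.0569]
eef_rot: [-0.001, 0.707, 0.707, -0.001]
wrist_force: [-1.1, 0.7, -1.3]
opening: 0.579
grasp_force: 62.7
```

```bash
python3 -c "
from red import *
print(ctrl.get_obs()['eef_pos'])"
```

```text
[249. 207.] 267 c 0.662 -0.0886 0.0259 zmed 0.0613 slope [0.004 0.002]
[279. 216.] 172 c 0.6673 -0.0121 0.0278 zmed 0.0832 slope [0.215 0.039]
[301. 233.] 370 c 0.6657 0.0519 0.0266 zmed 0.0617 slope [0.007 0.006]
[ 0.66650428 -0.01879447  0.05833503]
```

Request:
{"fn": "jog_arm", "kwargs": {
  "series": [
    [[-2, 0, 8, 0, 0, 0, 40], [0, 0, 6, 0, 0, 0, 40], [0, 0, 4, 0, 0, 0, 40], [0, 0, 2, 0, 0, 0, 40], [0, 0, 1, 0, 0, 0, 40], [0, 0, 0, 0, 0, 0, 40], [0, 0, 0, 0, 0, 0, 40], [0, 0, 0, 0, 0, 0, 40], [0, 0, 0, 0, 0, 0, 40], [0, 0, 0, 0, 0, 0, 40]]
  ]
}}

```text
time_s: 10.35
eef_pos: [0.6666, -0.0207, 0.0374]
eef_rot: [0.0, 0.707, 0.707, 0.0]
wrist_force: [-0.4, -0.1, -1.4]
opening: 0.587
grasp_force: 62.7
```

```bash
python3 -c "
from red import *
c=grab('scene'); cv2.imwrite('pics/s2.png',cv2.resize(c['frame'][160:280,210:350],None,fx=4,fy=4,interpolation=cv2.INTER_CUBIC))
print(ctrl.get_obs()['eef_pos'],ctrl.get_obs()['wrist_force'])"
```

```text
[250. 207.] 302 c 0.6728 -0.0669 0.0482 zmed 0.0617 slope [0.097 0.155]
[279. 222.] 170 c 0.668 -0.0164 0.0267 zmed 0.0633 slope [-0.016  0.033]
[301. 234.] 372 c 0.6672 0.0514 0.0264 zmed 0.0619 slope [ 0.    -0.001]
[ 0.66658034 -0.02070231  0.03736071] [-0.07315435 -1.13611987 -0.72814716]
```

View pics/s2.png

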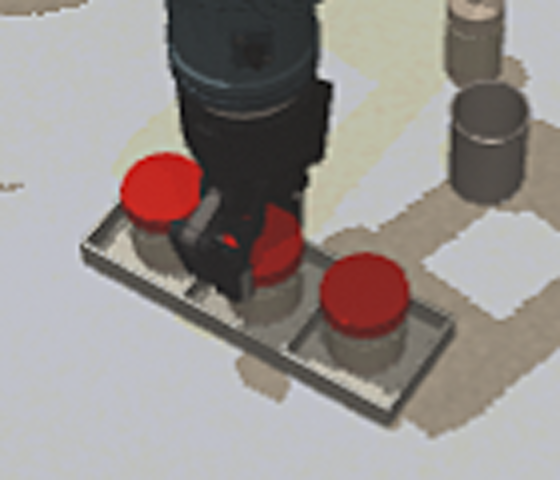

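The middle jar, lid at (272,240), is upright in its bay and about 1.5 mm above the floor. The other two stand level at (163,190) and (365,290). I'll set it down and release.

Request:
{"fn": "jog_arm", "kwargs": {
  "series": [
    [[0, 0, 1, 0, 0, 0, 40], [0, 0, 1, 0, 0, 0, 40], [0, 0, 0, 0, 0, 0, 54], [0, 0, 0, 0, 0, 0, 60], [0, 0, 0, 0, 0, 0, 66], [0, 0, -10, 0, 0, 0, 68], [0, 0, -30, 0, 0, 0, 80], [0, 0, -40, 0, 0, 0, 85], [0, 0, -40, 0, 0, 0, 85], [0, 0, 0, 0, 0, 0, 85]]
  ]
}}

```text
time_s: 11.45
eef_pos: [0.671, -0.0215, 0.164]
eef_rot: [0.006, 0.707, 0.708, 0.004]
wrist_force: [1.2, 0.1, 0.4]
opening: 0.996
grasp_force: 0.0
```

```bash
python3 -c "
from red import *
print(ctrl.get_obs()['eef_pos'])"
```

```text
[250. 208.] 276 c 0.6948 -0.0647 0.0664 zmed 0.0614 slope [0.48  0.319]
[274. 221.] 339 c 0.6658 -0.0172 0.0269 zmed 0.0619 slope [0.006 0.003]
[301. 233.] 364 c 0.6675 0.0517 0.026 zmed 0.0618 slope [ 0.006 -0.002]
[ 0.66932636 -0.02117917  0.16057141]
```

Request:
{"fn": "jog_arm", "kwargs": {
  "series": [
    [[2, -30, 0, 0, 0, 0, 85], [5, -46, 0, 0, 0, 0, 85], [6, -48, 0, 0, 0, 0, 85], [6, -48, 0, 0, 0, 0, 85], [5, -40, 0, 0, 0, 0, 85], [0, -12, 0, 0, 0, 0, 85], [0, 0, 15, 0, 0, 0, 85], [0, 0, 30, 0, 0, 0, 85], [0, 0, 15, 0, 0, 0, 85], [0, 0, 0, 0, 0, 0, 85]]
  ]
}}

```text
time_s: 12.5
eef_pos: [0.4407, 0.0034, 0.0929]
eef_rot: [-0.002, 0.707, 0.707, -0.001]
wrist_force: [-0.6, 0.7, -0.2]
opening: 0.996
grasp_force: 0.0
```

Request:
{"fn": "jog_arm", "kwargs": {
  "series": [
    [[0, 2, 20, 0, 0, 0, 85], [0, 0, 22, 0, 0, 0, 85], [0, 0, 11, 0, 0, 0, 85], [0, 0, 4, 0, 0, 0, 85], [0, 0, 0, 0, 0, 0, 85], [0, 0, 0, 0, 0, 0, 30], [0, 0, 0, 0, 0, 0, 30], [0, 0, 0, 0, 0, 0, 30], [0, 0, 0, 0, 0, 0, 30], [0, 0, 0, 0, 0, 0, 30]]
  ]
}}

```text
time_s: 13.5
eef_pos: [0.4449, 0.003, 0.0391]
eef_rot: [0.0, 0.707, 0.708, 0.0]
wrist_force: [-2.3, 0.0, 6.1]
opening: 0.426
grasp_force: 59.2
```

Request:
{"fn": "jog_arm", "kwargs": {
  "series": [
    [[0, 0, -10, 0, 0, 0, 30], [0, 0, -30, 0, 0, 0, 30], [0, 0, -40, 0, 0, 0, 30], [0, 0, -40, 0, 0, 0, 30], [15, 2, -20, 0, 0, 0, 30], [35, 5, 0, 0, 0, 0, 30], [48, 7, 0, 0, 0, 0, 30], [48, 7, 0, 0, 0, 0, 30], [48, 7, 0, 0, 0, 0, 30], [48, 7, 0, 0, 0, 0, 30]]
  ]
}}

```text
time_s: 14.5
eef_pos: [0.4792, 0.2471, 0.1792]
eef_rot: [0.0, 0.707, 0.707, 0.0]
wrist_force: [0.5, -0.3, -0.8]
opening: 0.427
grasp_force: 60.0
```

Request:
{"fn": "jog_arm", "kwargs": {
  "series": [
    [[46, 6, 0, 0, 0, 0, 30], [30, 4, 0, 0, 0, 0, 30], [15, 1, 0, 0, 0, 0, 30], [0, 0, 15, 0, 0, 0, 30], [0, 0, 25, 0, 0, 0, 30], [0, 0, 25, 0, 0, 0, 30], [0, 0, 25, 0, 0, 0, 30], [0, 0, 15, 0, 0, 0, 30], [0, 0, 5, 0, 0, 0, 30], [0, 0, 0, 0, 0, 0, 30]]
  ]
}}

```text
time_s: 15.5
eef_pos: [0.49, 0.3352, 0.0677]
eef_rot: [-0.0, 0.707, 0.707, -0.001]
wrist_force: [-0.3, -0.1, -0.8]
opening: 0.426
grasp_force: 60.0
```

Request:
{"fn": "jog_arm", "kwargs": {
  "series": [
    [[0, 0, 10, 0, 0, 0, 30], [0, 0, 7, 0, 0, 0, 30], [0, 0, 4, 0, 0, 0, 30], [0, 0, 2, 0, 0, 0, 30], [0, 0, 0, 0, 0, 0, 30], [0, 0, 0, 0, 0, 0, 30], [0, 0, 0, 0, 0, 0, 30], [0, 0, 0, 0, 0, 0, 30], [0, 0, 0, 0, 0, 0, 30], [0, 0, 0, 0, 0, 0, 30]]
  ]
}}

```text
time_s: 16.5
eef_pos: [0.4902, 0.3362, 0.0454]
eef_rot: [0.0, 0.707, 0.707, 0.0]
wrist_force: [0.6, 0.6, 0.2]
opening: 0.426
grasp_force: 60.0
```

```bash
python3 -c "
from h import *
c=grab('scene'); cv2.imwrite('pics/s3.png',cv2.resize(c['frame'][150:290,370:510],None,fx=4,fy=4,interpolation=cv2.INTER_CUBIC))
print(ctrl.get_obs()['eef_pos'],ctrl.get_obs()['wrist_force'])"
```

```text
[0.49021976 0.33617149 0.04538047] [-1.11696494 -0.03343065 -0.32222298]
```

View pics/s3.png

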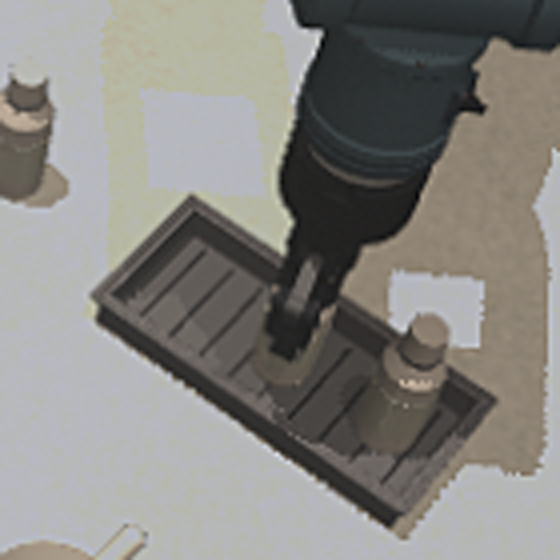

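The bottle stands mid-tray at about (292,350) and is well clear of the standing bottle at (405,390). I'll lower the last 2 mm and release.

Request:
{"fn": "jog_arm", "kwargs": {
  "series": [
    [[0, 0, 1, 0, 0, 0, 30], [0, 0, 1, 0, 0, 0, 30], [0, 0, 0, 0, 0, 0, 40], [0, 0, 0, 0, 0, 0, 46], [0, 0, 0, 0, 0, 0, 54], [0, 0, 0, 0, 0, 0, 60], [0, 0, -20, 0, 0, 0, 62], [0, 0, -35, 0, 0, 0, 70], [0, 0, -40, 0, 0, 0, 75], [0, 0, -30, 0, 0, 0, 80]]
  ]
}}

```text
time_s: 17.55
eef_pos: [0.4907, 0.3364, 0.1708]
eef_rot: [0.0, 0.707, 0.707, 0.001]
wrist_force: [0.0, -0.0, -0.9]
opening: 0.938
grasp_force: 0.0
```

```bash
cat > tr.py <<'E'
from h import *
# bottle caps: everything 96..116 mm high seen from either camera, listed by cluster
for n in('scene',):
    P=cloud(grab(n)); m=(P[...,2]>.092)&(P[...,2]<.116)
    k,l,s,ce=cv2.connectedComponentsWithStats(m.astype(np.uint8))
    for i in range(1,k):
        if 25<s[i,4]<600:
            t=P[l==i]; z=np.percentile(t[:,2],90); t=t[t[:,2]>z-.004]; print(np.round(ce[i]),s[i,4],np.round(t[:,:2].mean(0),4),'z',round(z,4))
print(ctrl.get_obs()['eef_pos'])
E
python3 tr.py
```

```text
[603.   4.] 161 [-0.7521  0.544 ] z 0.113
[551.  23.] 63 [-0.4799  0.3803] z 0.1124
[618.  48.] 173 [-0.4703  0.623 ] z 0.1134
[396.  67.] 400 [0.0483 0.0125] z 0.1134
[376. 169.] 81 [0.4385 0.1326] z 0.1065
[173. 183.] 290 [ 0.7187 -0.271 ] z 0.1113
[448. 218.] 105 [0.4905 0.3364] z 0.1107
[476. 234.] 125 [0.5012 0.4087] z 0.111
[0.49340862 0.33767861 0.17632491]
```

Request:
{"fn": "jog_arm", "kwargs": {
  "series": [
    [[-25, -6, 0, 0, 0, 0, 85], [-45, -12, 0, 0, 0, 0, 85], [-45, -12, 0, 0, 0, 0, 85], [-45, -12, 0, 0, 0, 0, 85], [-30, -8, 0, 0, 0, 0, 85], [-15, -3, 0, 0, 0, 0, 85], [0, 0, 20, 0, 0, 0, 85], [0, 0, 35, 0, 0, 0, 85], [0, 0, 15, 0, 0, 0, 85], [0, 0, 0, 0, 0, 0, 85]]
  ]
}}

```text
time_s: 18.6
eef_pos: [0.4353, 0.1308, 0.0961]
eef_rot: [-0.002, 0.707, 0.707, -0.002]
wrist_force: [-0.1, -0.0, 0.1]
opening: 0.996
grasp_force: 0.0
```

Request:
{"fn": "jog_arm", "kwargs": {
  "series": [
    [[0, 1, 20, 0, 0, 0, 85], [0, 0, 24, 0, 0, 0, 85], [0, 0, 11, 0, 0, 0, 85], [0, 0, 4, 0, 0, 0, 85], [0, 0, 0, 0, 0, 0, 85], [0, 0, 0, 0, 0, 0, 30], [0, 0, 0, 0, 0, 0, 30], [0, 0, 0, 0, 0, 0, 30], [0, 0, 0, 0, 0, 0, 30], [0, 0, 0, 0, 0, 0, 30]]
  ]
}}

```text
time_s: 19.6
eef_pos: [0.4388, 0.1311, 0.0401]
eef_rot: [0.0, 0.707, 0.708, 0.0]
wrist_force: [-2.3, -0.5, 7.1]
opening: 0.426
grasp_force: 59.0
```

Request:
{"fn": "jog_arm", "kwargs": {
  "series": [
    [[0, 0, -10, 0, 0, 0, 30], [0, 0, -30, 0, 0, 0, 30], [0, 0, -35, 0, 0, 0, 30], [20, 5, -15, 0, 0, 0, 30], [40, 11, 0, 0, 0, 0, 30], [40, 11, 0, 0, 0, 0, 30], [28, 7, 0, 0, 0, 0, 30], [12, 3, 10, 0, 0, 0, 30], [0, 0, 20, 0, 0, 0, 30], [0, 0, 20, 0, 0, 0, 30]]
  ]
}}

```text
time_s: 20.6
eef_pos: [0.4756, 0.272, 0.0797]
eef_rot: [0.0, 0.706, 0.708, 0.001]
wrist_force: [0.0, 0.4, -1.2]
opening: 0.43
grasp_force: 59.9
```

Request:
{"fn": "jog_arm", "kwargs": {
  "series": [
    [[0, 0, 15, 0, 0, 0, 30], [0, 0, 8, 0, 0, 0, 30], [0, 0, 5, 0, 0, 0, 30], [0, 0, 3, 0, 0, 0, 30], [0, 0, 0, 0, 0, 0, 30], [0, 0, 0, 0, 0, 0, 30], [0, 0, 0, 0, 0, 0, 30], [0, 0, 0, 0, 0, 0, 30], [0, 0, 0, 0, 0, 0, 30], [0, 0, 0, 0, 0, 0, 30]]
  ]
}}

```text
time_s: 21.6
eef_pos: [0.4753, 0.2711, 0.0484]
eef_rot: [0.0, 0.707, 0.707, 0.0]
wrist_force: [0.1, 0.3, -1.0]
opening: 0.423
grasp_force: 59.9
```

Request:
{"fn": "jog_arm", "kwargs": {
  "series": [
    [[0, 0, 2, 0, 0, 0, 30], [0, 0, 1.5, 0, 0, 0, 30], [0, 0, 0.5, 0, 0, 0, 30], [0, 0, 0, 0, 0, 0, 30], [0, 0, 0, 0, 0, 0, 40], [0, 0, 0, 0, 0, 0, 46], [0, 0, 0, 0, 0, 0, 54], [0, 0, 0, 0, 0, 0, 60], [0, 0, -20, 0, 0, 0, 62], [0, 0, -40, 0, 0, 0, 70]]
  ]
}}

```text
time_s: 22.6
eef_pos: [0.4725, 0.2702, 0.1018]
eef_rot: [-0.002, 0.707, 0.707, -0.003]
wrist_force: [1.0, 0.5, 0.5]
opening: 0.823
grasp_force: 0.0
```

Request:
{"fn": "jog_arm", "kwargs": {
  "series": [
    [[0, 0, -40, 0, 0, 0, 75], [0, 0, -25, 0, 0, 0, 85], [-20, 4, 0, 0, 0, 0, 85], [-40, 8, 0, 0, 0, 0, 85], [-48, 9, 0, 0, 0, 0, 85], [-48, 9, 0, 0, 0, 0, 85], [-40, 8, 0, 0, 0, 0, 85], [-23, 4, 0, 0, 0, 0, 85], [0, 0, 20, 0, 0, 0, 85], [0, 0, 0, 0, 0, 0, 85]]
  ]
}}

```text
time_s: 23.6
eef_pos: [0.5159, 0.0514, 0.1472]
eef_rot: [-0.002, 0.707, 0.707, -0.001]
wrist_force: [-1.1, 0.8, -0.7]
opening: 0.997
grasp_force: 0.0
```

```bash
python3 tr.py | tail -4
```

```text
[425. 202.] 103 [0.474  0.2732] z 0.1099
[448. 218.] 106 [0.4903 0.3369] z 0.1097
[477. 234.] 121 [0.5012 0.4094] z 0.1111
[0.51632128 0.05202952 0.14822535]
```

Request:
{"fn": "jog_arm", "kwargs": {
  "series": [
    [[0, 1, 25, 0, 0, 0, 85], [0, 0, 40, 0, 0, 0, 85], [0, 0, 30, 0, 0, 0, 85], [0, 0, 15, 0, 0, 0, 85], [0, 0, 6, 0, 0, 0, 85], [0, 0, 0, 0, 0, 0, 85], [0, 0, 0, 0, 0, 0, 40], [0, 0, 0, 0, 0, 0, 40], [0, 0, 0, 0, 0, 0, 40], [0, 0, 0, 0, 0, 0, 40]]
  ]
}}

```text
time_s: 24.65
eef_pos: [0.5191, 0.0521, 0.0349]
eef_rot: [0.001, 0.707, 0.708, 0.0]
wrist_force: [-3.9, -0.4, 8.7]
opening: 0.565
grasp_force: 60.4
```

Request:
{"fn": "jog_arm", "kwargs": {
  "series": [
    [[0, 0, -10, 0, 0, 0, 40], [0, 0, -30, 0, 0, 0, 40], [0, 0, -40, 0, 0, 0, 40], [-15, -1, -30, 0, 0, 0, 40], [-35, -3, 0, 0, 0, 0, 40], [-48, -4, 0, 0, 0, 0, 40], [-48, -4, 0, 0, 0, 0, 40], [-48, -4, 0, 0, 0, 0, 40], [-48, -4, 0, 0, 0, 0, 40], [-48, -4, 0, 0, 0, 0, 40]]
  ]
}}

```text
time_s: 25.65
eef_pos: [0.4945, -0.2399, 0.1444]
eef_rot: [0.001, 0.707, 0.707, 0.0]
wrist_force: [1.1, -0.4, -0.9]
opening: 0.564
grasp_force: 62.2
```

Request:
{"fn": "jog_arm", "kwargs": {
  "series": [
    [[-45, -4, 0, 0, 0, 0, 40], [-35, -2, 0, 0, 0, 0, 40], [-18, -1, 0, 0, 0, 0, 40], [0, 0, 10, 0, 0, 0, 40], [0, 0, 25, 0, 0, 0, 40], [0, 0, 25, 0, 0, 0, 40], [0, 0, 20, 0, 0, 0, 40], [0, 0, 10, 0, 0, 0, 40], [0, 0, 5, 0, 0, 0, 40], [0, 0, 0, 0, 0, 0, 40]]
  ]
}}

```text
time_s: 26.65
eef_pos: [0.488, -0.3349, 0.0481]
eef_rot: [-0.0, 0.706, 0.708, 0.0]
wrist_force: [0.3, 0.3, -0.4]
opening: 0.569
grasp_force: 62.1
```

```bash
python3 -c "
from h import *
c=grab('scene'); cv2.imwrite('pics/s4.png',cv2.resize(c['frame'][60:190,150:290],None,fx=4,fy=4,interpolation=cv2.INTER_CUBIC))
print(ctrl.get_obs()['eef_pos'],ctrl.get_obs()['wrist_force'])"
```

```text
[ 0.48835533 -0.33560019  0.04885367] [-0.22586982  0.20570964 -0.19193155]
```

View pics/s4.png

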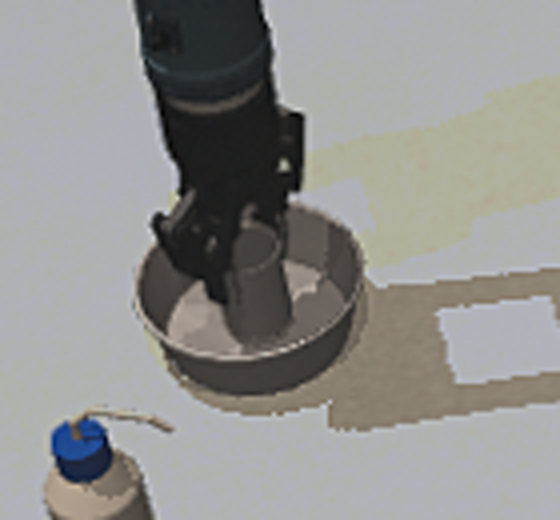

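The beaker, rim at (258,245), hangs near the middle of the basin, with clearance all round. I'll lower it about 9 mm to the floor.

Request:
{"fn": "jog_arm", "kwargs": {
  "series": [
    [[0, 0, 3, 0, 0, 0, 40], [0, 0, 2, 0, 0, 0, 40], [0, 0, 1.5, 0, 0, 0, 40], [0, 0, 1, 0, 0, 0, 40], [0, 0, 0.5, 0, 0, 0, 40], [0, 0, 0, 0, 0, 0, 40], [0, 0, 0, 0, 0, 0, 40], [0, 0, 0, 0, 0, 0, 40], [0, 0, 0, 0, 0, 0, 40], [0, 0, 0, 0, 0, 0, 40]]
  ]
}}

```text
time_s: 27.7
eef_pos: [0.4879, -0.3359, 0.0403]
eef_rot: [0.0, 0.707, 0.707, -0.0]
wrist_force: [-0.4, -0.2, -1.6]
opening: 0.567
grasp_force: 62.2
```

```bash
python3 -c "
from h import *
P=cloud(grab('scene')); d=np.linalg.norm(P[...,:2]-[.488,-.335],axis=-1)
z=P[...,2][(d<.032)]; z=z[(z>.055)&(z<.085)]; print(len(z),np.percentile(z,[25,50,75,90,97]))
print(ctrl.get_obs()['eef_pos'],ctrl.get_obs()['wrist_force'])"
```

```text
160 [0.06067576 0.06686971 0.07318245 0.07797867 0.08254843]
[ 0.48787515 -0.33588841  0.04032159] [ 0.5772119  -0.77934461 -0.7427893 ]
```

Within about 2 mm of the floor. Setting down and releasing.

Request:
{"fn": "jog_arm", "kwargs": {
  "series": [
    [[0, 0, 1, 0, 0, 0, 40], [0, 0, 1, 0, 0, 0, 40], [0, 0, 0, 0, 0, 0, 40], [0, 0, 0, 0, 0, 0, 54], [0, 0, 0, 0, 0, 0, 58], [0, 0, 0, 0, 0, 0, 64], [0, 0, -10, 0, 0, 0, 66], [0, 0, -30, 0, 0, 0, 70], [0, 0, -40, 0, 0, 0, 80], [0, 0, -40, 0, 0, 0, 85]]
  ]
}}

```text
time_s: 28.75
eef_pos: [0.4876, -0.3356, 0.1599]
eef_rot: [-0.0, 0.707, 0.707, 0.0]
wrist_force: [0.9, -0.1, 0.9]
opening: 0.995
grasp_force: 0.0
```

Request:
{"fn": "jog_arm", "kwargs": {
  "series": [
    [[0, 0, -30, 0, 0, 0, 85], [-20, -20, 0, 0, 0, 0, 85], [-30, -30, 0, 0, 0, 0, 85], [-30, -30, 0, 0, 0, 0, 85], [-30, -30, 0, 0, 0, 0, 85], [-20, -20, 0, 0, 0, 0, 85], [-10, -10, 0, 0, 0, 0, 85], [0, 0, 0, 0, 0, 0, 85], [0, 0, 0, 0, 0, 0, 85], [0, 0, 0, 0, 0, 0, 85]]
  ]
}}

```text
time_s: 29.75
eef_pos: [0.3491, -0.4749, 0.1883]
eef_rot: [-0.0, 0.706, 0.708, 0.0]
wrist_force: [-0.3, 0.1, 0.2]
opening: 0.992
grasp_force: 0.0
```

```bash
python3 tr.py | tail -4; python3 - <<'E'
from red import *
c=grab('scene','s5.png'); P=cloud(c); d=np.linalg.norm(P[...,:2]-[.488,-.336],axis=-1)
Q=P[(d<.04)&(P[...,2]>.064)]; (x,y),r=cv2.minEnclosingCircle(Q[:,:2].astype(np.float32)); print('beaker',len(Q),x,y,r,np.median(Q[:,2]))
E
```

```text
[425. 202.] 107 [0.4728 0.2729] z 0.1096
[448. 218.] 108 [0.4903 0.3365] z 0.1103
[476. 234.] 125 [0.5017 0.4086] z 0.1113
[ 0.34916839 -0.47488169  0.18829519]
[250. 207.] 297 c 0.6623 -0.0895 0.0266 zmed 0.0619 slope [0.009 0.001]
[274. 220.] 320 c 0.6677 -0.0205 0.0273 zmed 0.0614 slope [0.005 0.005]
[301. 233.] 331 c 0.6668 0.0513 0.0256 zmed 0.0614 slope [0.004 0.002]
beaker 89 0.48655831813812256 -0.33544814586639404 0.02858622558414936 0.06858089133829892
```

View pics/s5.png

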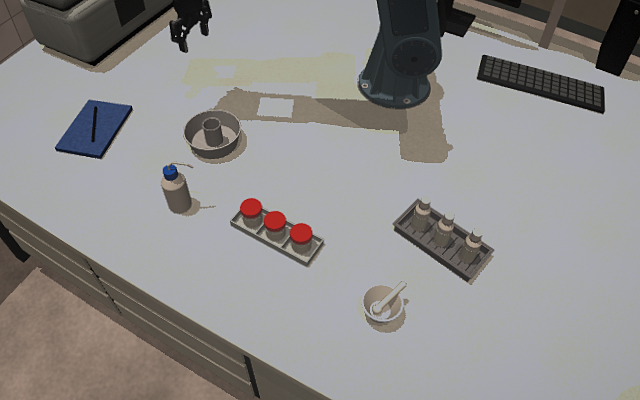

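The picture shows the jars upright at (250,208), (275,221) and (301,233), and the bottles upright at (422,213), (446,229) and (474,246). The beaker is upright in the basin at (212,130), and the arm is clear of everything.

```bash
python3 -c "
from bench import ctrl
print(ctrl.hand_in())"
```

```text
the job is handed in; nothing more can be done
None
```

The bench is cleared and the job is handed in at about 30 s of the 115 s limit: both jars in their bays, both bottles in the spill tray and the beaker in the basin, all upright at floor height in the last camera check; no verdict came back.

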